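Rehang the burn-out furnace door

TASK

The door of the bench burn-out furnace has been taken off and leans on a firebrick. Lift it by its black handle and hang it back on the furnace standing open, both hinge knuckles lowered right down onto the two upright hinge pins, then swing it fully shut and let go. Do it gently, without dropping the door onto its pins, slamming it or ramming the furnace, and leave the other things on the bench where they are.

Things in the scene. Friction and masses are not known exactly. Their poses are not given: they have to be found in the camera images.
- furnace: fixed bench burn-out furnace at the left: blue shell on a grey control base, 300 wide, 270 deep, 335 high. Origin: centre of its underside, z up; the front looks along its -x (front face at x = -135 mm), hinge pins on its +y side. White-lined mouth 122 wide, 112 high, centred at y 0, z 205 mm. Nothing overhangs the front
- hinge_low (a point): nominal foot of the lower hinge pin, on the flat top of its barrel (20 dia, 22 high): furnace frame (-148, 104, 140) mm, axes of the furnace. Brass pin 10 dia, 20 long, straight up, flat end. The hinge strip carrying both pins sits in slots: both pins may stand up to 6 mm off to either side (furnace y only) of these points; feel or look for them
- hinge_up (a point): the same for the upper pin, 110 mm above: furnace frame (-148, 104, 250) mm. Equal pins on one upright axis, so both knuckles must find them at once; 68 mm free between lower pin top and upper barrel. No latch or spring: the hung door turns freely about the pins (opening is clockwise seen from above), sags some 0.02 rad by hinge play, stays where left
- door: loose door, 0.5 to 0.8 kg: shell 22 thick (x), 172 wide (y), 180 high (z), origin under its middle. Outer face x = -11 mm; on the inner a white plug 96 wide, 94 high, 14 deep, mid z 90. Shut: axes as the furnace's, 2 mm off its front, plug in the mouth (so hang it 30 deg or more open). At first it leans, top 44 deg back (+x) from vertical, outer face up
- knuckle_low (a point): centre of the lower end of the door's lower hinge knuckle: steel tube 20 outside, 12 bore right through, 26 long, along the door's z, door frame (0, 104, 25) mm. Fully down: this point lies on the foot of the lower pin
- knuckle_up (a point): same for the upper knuckle, 110 mm above the lower one, door frame (0, 104, 135) mm. Fully down: this point lies on the foot of the upper pin
- door_grip (a point): grip point on the handle, door frame (-51, -40, 105) mm: black flat-sided bar along door z, 16 wide (y), 14 deep (x), z 35 to 150, its middle 40 mm off the outer face, on two legs also 16 wide at z 42 and 143. Pinched across door y, fingers may come at any slope in the door's x-z plane. Centre of mass about 40 mm to the hinge side, 50 behind, 15 below
- rest: fixed firebrick on edge (64 thick, 230 long, 114 high) with a white kiln prop (24 x 200 x 22 mm) lying before it; the door leans on the brick's front upper edge, its foot just behind the prop. Origin: on the bench under the door's foot; x points towards the brick, whose front face is at x = 118 mm. Other fixed things stand along the back of the bench (beyond world x 0.68 m) and its sides
- tub: bystander: clear plastic tub, 96 dia, 100 high, origin under its centre
- lamp: bystander: amber glass spirit lamp, 76 dia, 96 high, origin under its centre
- crucible: bystander: black crucible, 84 dia, 90 high, origin under its centre
- tongs: bystander: steel crucible tongs lying flat, 240 long (x), 70 wide, 18 high, origin at the rivet on the bench
- spatula: bystander: steel spatula lying flat, 190 long along its x, origin under its middle
- post0: bystander: upright white kiln post, 38 dia, 100 high, beside the firebrick, origin under its centre
- post1: bystander: upright white kiln post, 38 dia, 75 high, beside the firebrick, origin under its centre

How it is judged:
On the way, in this order (a step that is already met when the one before it is completed fails the run):
1. both knuckles are fully down on their pins and the door stands open (horizontal distance between knuckle_low and hinge_low below 0.009 m and z of knuckle_low in the frame of hinge_low below 0.003 m and horizontal distance between knuckle_up and hinge_up below 0.009 m and z of knuckle_up in the frame of hinge_up below 0.003 m and angle between the x axis of door and the x axis of furnace, either way round above 0.2 rad), for 0.2 s.
2. the hung door is swung shut (horizontal distance between knuckle_low and hinge_low below 0.009 m and z of knuckle_low in the frame of hinge_low below 0.003 m and horizontal distance between knuckle_up and hinge_up below 0.009 m and z of knuckle_up in the frame of hinge_up below 0.003 m and angle between the x axis of door and the x axis of furnace, either way round below 0.05 rad), for 0.2 s.
At the end, for the whole second after the job is handed in: Both knuckle ends are down to within 3 mm of the level of their pin feet and within 9 mm of hinge_low and hinge_up sideways, the door is shut to within 0.05 rad (9 mm at its free edge) and at rest (all of step 2 and linear speed of door below 0.03 m/s); the robot touches nothing.
It fails at once if the door was rammed against the furnace (over 60 N) (contact force between door and furnace above 60 N).
It fails at once if the door was dropped onto its pins or slammed (faster than 0.35 m/s with the knuckles within 30 mm of their places) (distance between knuckle_low and hinge_low below 0.03 m and distance between knuckle_up and hinge_up below 0.03 m and linear speed of door above 0.35 m/s).
It fails at once if another thing on the bench was pushed or knocked over 30 mm away (distance of any of tub, lamp, crucible, tongs, spatula, post0, post1 from where it was at the start of the episode above 0.03 m).
It also fails if it takes over 64 s, if anything falls off the work surface, if the arm or the gripper's body presses on something with over 40 N, if the wrist force passes 120 N, or if a joint passes its speed limit or range.

ROBOT

A 6-joint arm with a two-finger parallel gripper is mounted at the origin on the work surface. World frame = base frame: x ahead of the robot, y to its left, z up, the work surface at z = 0. Lengths are in m, angles in rad, forces in N, time in s.
With the tool pointing down it reaches from about 0.275 to 0.875 m from the base axis. Payload 12.5 kg.
Tool frame: the origin (TCP) lies on the centre line of the jaws, within the pads' length; the fingertips stand r.finger_overhang ahead of it and the grasp point (between the pads) lies 3 mm ahead of it (r.finger_overhang is the distance from the TCP to the fingertips, in m); z points along the fingers, y is the line along which they close (so a half turn about z gives the same grasp; the last joint's range is limited). The gripper opens to 85 mm and grips with 20 to 120 N. Pads are 22 mm wide; open, the fingers measure 114 mm over their backs; the gripper's body (76 mm by 85 mm) begins 54 mm behind the grasp point. The pads swing forward as they close: fully open they stand 13 mm farther back than shut.
Start: joints at [-1.223, 0.351, 1.652, -0, 1.139, -0.085], TCP at [0.231, -0.499, 0.253] pointing down, gripper open.
Joint ranges: [-2.75, 2.75], [-0.79, 2.1], [0.01, 2.65], [-1.57, 4.71], [0.07, 3.14], [-2.87, 2.87]. Speed limits (rad/s): [2.22, 2.22, 2.79, 3.14, 3.14, 3.14].

INTERFACE

Orientations are given as a unit quaternion [x, y, z, w].
In Python, from cell import r, optics gives the robot as it stands. The module is installed in compiled form; this text tells all that it offers. Calls block until the motion is done:
- r.move_to(position, orientation): joint-space move of the TCP to a pose.
- r.move_linear(position, rot=None, vel=0.15): straight line of the TCP; rot=None keeps the orientation; vel is the mean speed in m/s.
- r.set_joints(angles): joint-space move.
- r.set_gripper(opening, squeeze=None): opening from 0.0 (shut) to 1.0 (fully open); squeeze is the grip in N (None keeps the last); returns when the fingers have stopped.
- r.sleep(seconds).
- r.inverse_kinematics(position, orientation): joint angles nearest the present ones, or None.
- optics.get_image(name): name is "side" or "top"; returns a dict with "pixels" (480x640x3 uint8, red, green, blue), "depth" (480x640 float32, m along the optical axis (not along the pixel's ray), 0 where there is no reading), "fx", "fy", "cx", "cy" (pixels), "camera_from_world" (4x4, takes a point from world to camera coordinates). Camera axes: x right, y down, z forward; pixel columns grow to the right and rows downward; lengths in m; the calibration is good to about 2 mm. A picture is of the moment at which its call begins.
A pose or a line that the arm cannot do raises r.PlanningError and nothing moves.
- r.hand_in(): hands the job in; it is judged then, once.
Readings, each from a call of its own:
- r.current_t(): time.
- r.current_q(): joint angles.
- r.current_qvel(): joint speeds.
- r.current_effort(): joint torques, N m.
- r.current_tool_pos(): TCP position.
- r.current_ee_rot(): TCP orientation.
- r.current_contact_force(): force on the tool from outside, world axes, zero at the start.
- r.current_torque(): the same for the moment, N m.
- r.current_opening(): opening from 0.0 (shut) to 1.0 (fully open).
- r.current_finger_force(): force on a finger pad.
Only numpy, scipy, OpenCV 4.12 (cv2) and the standard library are available. Lean on these libraries where they do the work, as an engineer would, in place of code of your own. Each camera call takes 0.05 s, during which the arm holds its last target. There are 200 camera calls.

## Working session

There is one attempt and no reset: what is moved stays moved. The work goes in short steps, each a Python script; the robot and the scene stay as the last script left them, time stands still between calls to the robot, and variables do not carry over. Pictures are saved under pics/ and viewed, at most 10 in all, crops included, and the job is handed in when it is done.

```bash
mkdir -p pics; python3 - <<'E'
from cell import r, optics
import numpy as np, cv2
for n in ("side","top"):
    d=optics.get_image(n); np.savez(n+"0.npz",**d)
    cv2.imwrite(f"pics/{n}0.png",d["pixels"][:,:,::-1])
    print(n,d["fx"],d["fy"],d["cx"],d["cy"]);print(np.round(d["camera_from_world"],4))
print(r.finger_overhang,r.current_t(),r.current_ee_rot())
E
```

```text
side 557.4814188794492 557.4814188794492 317.2040537177122 240.92713226244652
[[-0.9961 -0.0867 -0.0152  0.4939]
 [-0.0409  0.6097 -0.7916  0.1391]
 [ 0.0779 -0.7879 -0.6109  1.2503]
 [ 0.      0.      0.      1.    ]]
top 449.56086492500674 449.56086492500674 324.70952843292787 235.54645410914492
[[-0.0286 -0.9995 -0.0164  0.074 ]
 [-0.9989  0.0292 -0.0369  0.5155]
 [ 0.0373  0.0153 -0.9992  1.1391]
 [ 0.      0.      0.      1.    ]]
0.022 0.1 [ 9.76680141e-01  2.14698899e-01 -6.52248176e-05 -5.29880581e-04]
```

View pics/side0.png

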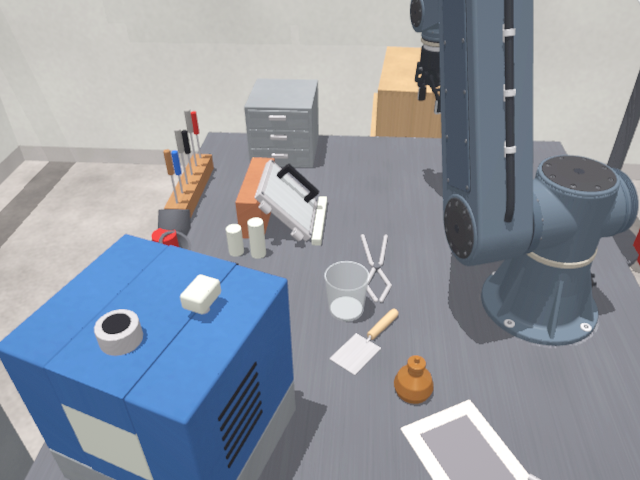

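View pics/top0.png

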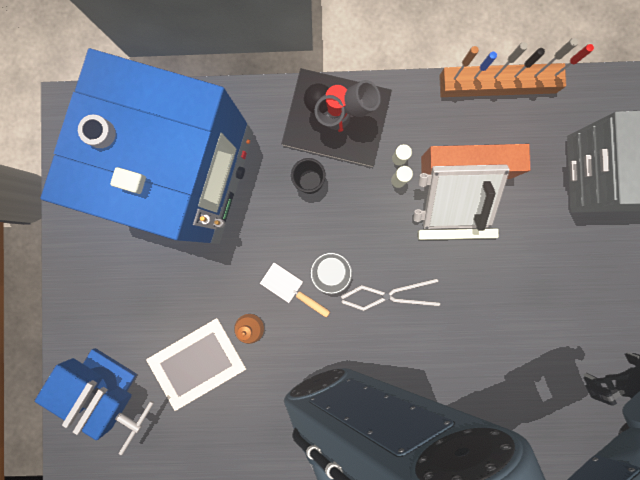

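The top view shows the furnace at top left with its front facing right and brass pins near (205,220). The door leans on the brick around (465,200) with its knuckles on the left at (424,180) and (419,216) and the handle at (486,205). Post tops are at (403,153) and (404,175).

```bash
cat > h.py <<'E'
import numpy as np, cv2
def load(n): return dict(np.load(n))
def cloud(d):
    v,u=np.mgrid[:480,:640]; z=d["depth"]
    pc=np.stack([(u-d["cx"])/d["fx"]*z,(v-d["cy"])/d["fy"]*z,z],-1)
    M=d["camera_from_world"]; w=(pc-M[:3,3])@M[:3,:3]
    w[z==0]=np.nan; return w
def pix(d,p):
    M=d["camera_from_world"]; q=np.atleast_2d(p)@M[:3,:3].T+M[:3,3]
    return np.stack([d["fx"]*q[:,0]/q[:,2]+d["cx"],d["fy"]*q[:,1]/q[:,2]+d["cy"]],-1)
E
python3 - <<'E'
from h import *
d=load("top0.npz"); W=cloud(d); s=load("side0.npz"); S=cloud(s)
for n,D,w in(("top",d,W),("side",s,S)):
    z=w[...,2]; m=(abs(z-0.335)<0.008)&(w[...,1]>0.1)
    px=D["pixels"].astype(int); m&=(px[...,2]>px[...,0]+40)
    P=w[m][:,:2].astype(np.float32)
    (c,sz,a)=cv2.minAreaRect(P); print(n,"furn",c,sz,a,np.median(z[m]),m.sum())
    print(cv2.boxPoints((c,sz,a)))
# door: outer face plane, top & side
for n,D,w,(x0,x1,y0,y1) in (("top",d,W,(430,480,175,222)),("side",s,S,(268,300,185,228))):
    P=w[y0:y1,x0:x1].reshape(-1,3);P=P[~np.isnan(P[:,0])]
    for k in range(5):
        c=np.median(P,0) if k==0 else P.mean(0); u,sv,vt=np.linalg.svd(P-c,full_matrices=False); nn=vt[2]*np.sign(vt[2][2]); e=(P-c)@nn; P=P[abs(e)<max(0.003,np.median(abs(e))*2)] 
    print(n,"plane c",c,"n",nn,len(P),np.std(e), "slope",np.degrees(np.arccos(nn[2])))
    dd=(w-c)@nn; near=np.linalg.norm(w-c,axis=-1)<0.17
    face=near&(abs(dd)<0.004)&(w[...,2]>0.0)
    px=D["pixels"].astype(int); face&=(px.max(-1)-px.min(-1)<30)
    e2=np.array([0,0,1.])-nn*nn[2]; e2/=np.linalg.norm(e2); e1=np.cross(e2,nn)  # e2 up slope
    q=np.stack([(w[face]-c)@e1,(w[face]-c)@e2],-1).astype(np.float32)
    r=cv2.minAreaRect(q); print("rect",r, "e1",e1,"e2",e2)
    h=near&(dd>0.037)&(dd<0.055)&(px.max(-1)<70)
    q=np.stack([(w[h]-c)@e1,(w[h]-c)@e2],-1).astype(np.float32)
    rr=cv2.minAreaRect(q); print("handle",rr,h.sum(), np.median(dd[h]))
    (hc)=c+rr[0][0]*e1+rr[0][1]*e2; print("handle ctr foot",hc, "rect ctr",c+r[0][0]*e1+r[0][1]*e2)
def crop(D,x0,x1,y0,y1,k): return cv2.resize(D["pixels"][y0:y1,x0:x1,::-1],None,fx=k,fy=k,interpolation=cv2.INTER_CUBIC)
a=crop(d,170,240,190,245,5.6); b=crop(d,395,515,140,245,3.6); 
h=max(a.shape[0],b.shape[0]); 
f=lambda i:cv2.copyMakeBorder(i,0,h-i.shape[0],0,0,cv2.BORDER_CONSTANT)
im=cv2.hconcat([f(a),f(b)]); print(im.shape); cv2.imwrite("pics/crop1.png",im[:, :830] if im.shape[1]<=800 else cv2.resize(im,(800,int(im.shape[0]*800/im.shape[1]))))
E
```

```text
top furn (0.6891683340072632, 0.4092854857444763) (0.2725469768047333, 0.300237774848938) 71.82765197753906 0.33480146845529457 21337
[[0.5040365  0.3266275 ]
 [0.7892992  0.2329904 ]
 [0.8743002  0.49194348]
 [0.5890375  0.5855806 ]]
side furn (0.6891193389892578, 0.40888461470603943) (0.2737141251564026, 0.3012634813785553) 71.76119995117188 0.3343964042555267 28125
[[0.50322205 0.32604766]
 [0.7893501  0.23175876]
 [0.8750166  0.49172157]
 [0.5888886  0.58601046]]
top plane c [ 0.59444229 -0.25374668  0.08722326] n [-0.7168742   0.01369321  0.69706806] 2063 0.0012833685595180714 slope 45.80775532222055
rect ((-0.0054834336042404175, -0.016512855887413025), (0.241299107670784, 0.20264816284179688), 4.715448379516602) e1 [-1.90977895e-02 -9.99817621e-01 -1.73472348e-18] e2 [ 0.69694093 -0.01331246  0.71700497]
handle ((0.06280301511287689, -0.057276029139757156), (0.002157790819182992, 0.011858556419610977), 89.97222137451172) 3 0.044803185934240014
handle ctr foot [ 0.55332488 -0.31577575  0.04615606] rect ctr [ 0.58303853 -0.24804442  0.07538346]
side plane c [ 0.60248057 -0.24483142  0.09245031] n [-0.74758862  0.05335154  0.66201576] 699 0.002236083618560557 slope 48.54621183789159
rect ((-0.00630536675453186, -0.02266772836446762), (0.24334384500980377, 0.1915901005268097), 6.481008529663086) e1 [-0.07118379 -0.99746322  0.        ] e2 [ 0.66033637 -0.04712479  0.74948991]
handle ((0.07114395499229431, -0.0103943832218647), (0.016311753541231155, 0.11243652552366257), 3.306070566177368) 152 0.04134537939754991
handle ctr foot [ 0.59055248 -0.31530506  0.08465983] rect ctr [ 0.58796108 -0.23747383  0.07546108]
(378, 824, 3)
```

View pics/crop1.png

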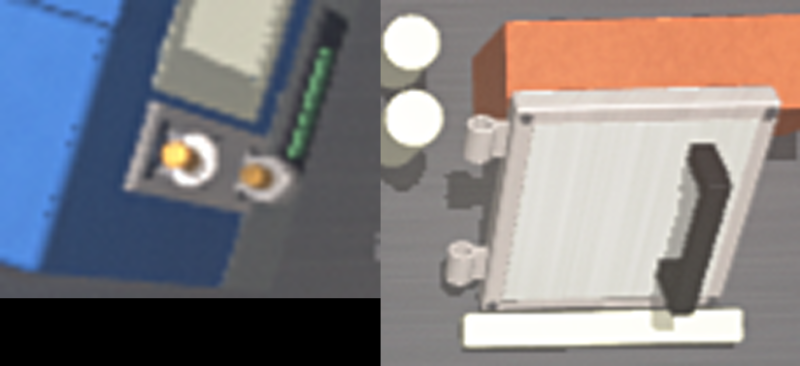

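The crop shows the upper pin tip at image (202.6,218.5), the lower pin tip at (216.9,222.5), and the door corners, knuckles and handle clearly. I'll fit the door and pins and overlay the model.

```bash
cat >> h.py <<'E'
from scipy.spatial.transform import Rotation as R
from scipy.optimize import least_squares
FX=np.array([.312,.950,0]);FX/=np.linalg.norm(FX);FY=np.array([-FX[1],FX[0],0])
FC=np.array([.6891,.4091,0])
def doorR(yaw,lean): # yaw: heading of door x when upright
    return R.from_euler("z",yaw)*R.from_euler("y",lean)
def wire(T,Rm):
    o=[]
    box=lambda a,b:[np.array([x,y,z]) for x in(a[0],b[0]) for y in(a[1],b[1]) for z in(a[2],b[2])]
    for a,b in (((-11,-86,0),(11,86,180)),((-58,-48,35),(-44,-32,150)),((-10,94,25),(10,114,51)),((-10,94,135),(10,114,161))):
        P=Rm.apply(np.array(box(a,b))/1000)+T
        for i in range(8):
            for k in(1,2,4):
                if not i&k:o.append((P[i],P[i|k]))
    return o
def draw(D,segs,x0,x1,y0,y1,k,col=(0,255,0)):
    im=cv2.resize(D["pixels"][y0:y1,x0:x1,::-1],None,fx=k,fy=k,interpolation=cv2.INTER_CUBIC)
    for a,b in segs:
        p=((pix(D,[a,b])+.5-[x0,y0])*k*16).astype(int)
        cv2.line(im,tuple(map(int,p[0])),tuple(map(int,p[1])),col,1,cv2.LINE_AA,4)
    return im
E
cat > fit.py <<'E'
from h import *
d=load("top0.npz"); s=load("side0.npz")
c2=lambda X,Y:(395+(X-380.6)/3.495-.5,140+Y/3.495-.5)
obs=[((-58,-48,150),c2(730,185)),((-58,-48,35),c2(693,312)),((-58,-32,35),c2(668,312)),((0,104,161),c2(490,124)),((0,104,51),c2(462,248)),((-11,86,180),c2(513,115)),((-11,86,0),c2(487,308)),((-11,-86,180),c2(778,108))]
M=np.array([o[0] for o in obs])/1000; U=np.array([o[1] for o in obs])
f=lambda p:np.r_[(pix(d,doorR(p[2],p[3]).apply(M)+[p[0],p[1],.0076])-U).ravel(),(p[3]-np.radians(44))/.01]
q=least_squares(f,[.53,-.25,0,.77],loss="soft_l1"); print(q.x,np.round(f(q.x),1))
np.save("door.npy",q.x)
T=np.array([q.x[0],q.x[1],.0076]);Rm=doorR(*q.x[2:])
hl=FC-.148*FX+.104*FY
g=lambda p:np.r_[pix(d,hl+p[0]*FY+p[1]*FX+[0,0,.270])[0]-(202.05,218.0),pix(d,hl+p[0]*FY+p[1]*FX+[0,0,.160])[0]-(216.4,222.05),p[1]/.002]
w=least_squares(g,[0,0]);print("pin off y,x",w.x,w.fun)
H=hl+w.x[0]*FY+w.x[1]*FX;print(H,Rm.apply([-.051,-.04,.105])+T)
seg=wire(T,Rm)
pin=[(H+[0,0,z0],H+[0,0,z0+.02]) for z0 in(.14,.25)]
C=[FC+a*FX+b*FY+[0,0,z] for z in (.335,) for a,b in((-.135,-.15),(-.135,.15),(.135,.15),(.135,-.15))]
pin+=[(C[i],C[(i+1)%4]) for i in range(4)]
A=draw(d,seg,400,520,140,245,3.3); B=draw(s,seg,240,340,150,250,3.3)
Cc=draw(d,pin,30,270,40,250,1.9);
h=350
F=lambda i,w:cv2.copyMakeBorder(i[:h,:w],0,max(0,h-i.shape[0]),0,max(0,w-i.shape[1]),cv2.BORDER_CONSTANT)
cv2.imwrite("pics/ov.png",cv2.vconcat([cv2.hconcat([F(A,396),F(B,330)])[:,:726],F(cv2.hconcat([cv2.resize(draw(d,pin,180,235,200,240,6),(330,240)),cv2.resize(Cc,(396,346))[:240]]),726)[:240]]))
E
python3 fit.py
```

```text
[ 0.53587003 -0.27704766  0.00326409  0.76080336] [ 0.6 -0.3  0.1  0.8  0.6  1.  -3.  -0.1 -0.3  0.3  0.2 -1.7 -1.9  0.9
  1.  -2.4 -0.7]
pin off y,x [-0.00600215 -0.00077582] [-0.14779323  0.09267441 -0.25132742 -0.23152345 -0.38791003]
[0.54957311 0.29832966 0.        ] [ 0.57145988 -0.3169317   0.11881432]
```

View pics/ov.png

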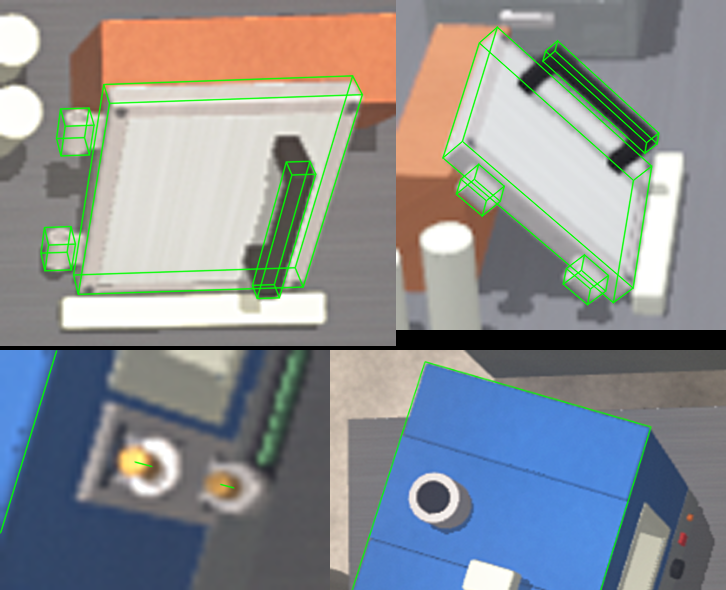

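```bash
cat >> h.py <<'E'
H0=np.array([.5496,.2983,.14]); YS=np.arctan2(FX[1],FX[0])
G=np.array([-.051,-.04,.105]); KL=np.array([0,.104,.025])
def toolR(Rm,a,flip):
    z=np.array([np.cos(a),0,-np.sin(a)]); y=np.array([0,-1. if flip else 1.,0])
    return Rm*R.from_matrix(np.stack([np.cross(y,z),y,z],1))
def tcp(T,Rm,a,flip,back=0.003): # TCP pose for door pose
    tr=toolR(Rm,a,flip); return Rm.apply(G)+T-tr.apply([0,0,back]),tr.as_quat()
def hang(th,dz,H=H0):
    Rm=doorR(YS-th,0); return H+[0,0,dz]-Rm.apply(KL),Rm
E
python3 - <<'E'
from h import *
from cell import r
q=np.load("door.npy");T=np.array([q[0],q[1],.0076]);Rm=doorR(*q[2:])
for a in np.radians([10,25,40,55]):
  for fl in(0,1):
    print(int(np.degrees(a)+.5),fl)
    L=[("pre",)+tcp(T,Rm,a,fl,.1),("grip",)+tcp(T,Rm,a,fl),("up",)+tcp(T+[-.05,0,.2],doorR(0,0),a,fl)]
    for th in(75,60,45,30): L.append(("h%d"%th,)+tcp(*hang(np.radians(th),.04),a,fl))
    L.append(("shut",)+tcp(*hang(0,0),a,fl)); L.append(("ret",)+tcp(*hang(0,0),a,fl,.1))
    for n,p,o in L:
        s=r.inverse_kinematics(p,o); print(n,np.round(p,2),None if s is None else np.round(s,2))
E
```

```text
10 0
pre [ 0.51 -0.32  0.2 ] None
grip [ 0.57 -0.32  0.12] None
up [ 0.43 -0.32  0.31] [-1.15  0.28  2.21  1.8   1.18  2.22]
h75 [0.49 0.16 0.26] [0.45 0.33 2.39 3.72 1.04 1.34]
h60 [0.53 0.15 0.26] [0.17 0.34 2.38 3.1  0.97 1.59]
h45 [0.57 0.15 0.26] [-0.03  0.39  2.27  2.55  0.98  1.84]
h30 [0.61 0.16 0.26] [-0.12  0.47  2.1   2.12  1.05  2.06]
shut [0.67 0.2  0.22] [-0.12  0.75  1.66  1.6   1.31  2.32]
ret [0.64 0.11 0.24] [-0.28  0.7   1.71  1.48  1.42  2.31]
10 1
pre [ 0.51 -0.32  0.2 ] [-0.81  0.38  1.91  0.9   0.58  0.06]
grip [ 0.57 -0.32  0.12] [-0.73  0.57  1.83  1.07  0.47 -0.08]
up [ 0.43 -0.32  0.31] [-1.15  0.28  2.21  1.8   1.18 -0.92]
h75 [0.49 0.16 0.26] [ 0.45  0.33  2.39  3.72  1.04 -1.8 ]
h60 [0.53 0.15 0.26] [ 0.17  0.34  2.38  3.1   0.97 -1.55]
h45 [0.57 0.15 0.26] [-0.03  0.39  2.27  2.55  0.98 -1.3 ]
h30 [0.61 0.16 0.26] [-0.12  0.47  2.1   2.12  1.05 -1.08]
shut [0.67 0.2  0.22] [-0.12  0.75  1.66  1.6   1.31 -0.83]
ret [0.64 0.11 0.24] [-0.28  0.7   1.71  1.48  1.42 -0.83]
25 0
pre [ 0.53 -0.32  0.21] [-0.7   0.41  1.72  0.35  0.75 -2.51]
grip [ 0.57 -0.32  
[... 2162 characters left out ...]
]
h45 [0.57 0.15 0.26] [ 0.08  0.22  1.93  0.5   0.47 -2.35]
h30 [0.61 0.16 0.26] [ 0.03  0.31  1.8   0.66  0.64 -2.73]
shut [0.67 0.2  0.22] None
ret [0.65 0.15 0.3 ] None
55 1
pre [ 0.59 -0.32  0.22] [-0.54  0.66  1.26 -0.08  1.36  1.05]
grip [ 0.57 -0.32  0.12] [-0.55  0.74  1.37 -0.09  1.17  1.06]
up [ 0.43 -0.32  0.32] [-0.93  0.11  1.91  0.67  0.84  0.25]
h75 [0.49 0.16 0.26] [ 0.32  0.1   2.08 -0.52  0.44  2.36]
h60 [0.53 0.15 0.26] [0.18 0.14 2.03 0.04 0.36 1.51]
h45 [0.57 0.15 0.26] [0.08 0.22 1.93 0.5  0.47 0.8 ]
h30 [0.61 0.16 0.26] [0.03 0.31 1.8  0.66 0.64 0.41]
shut [0.67 0.2  0.22] [ 0.04  0.57  1.5   0.71  0.96 -0.03]
ret [0.65 0.15 0.3 ] [-0.05  0.45  1.48  0.66  1.12 -0.  ]
```

```bash
cat > s1.py <<'E'
from h import *
from cell import r,optics
a=np.radians(25)
q=np.load("door.npy");T=np.array([q[0],q[1],.0076]);Rm=doorR(*q[2:])
r.move_to(*tcp(T,Rm,a,1,.1))
p,o=tcp(T,Rm,a,1); r.move_linear(p,vel=.08)
print("F",r.current_contact_force()); 
r.set_gripper(0.0,squeeze=100); print(r.current_opening(),r.current_finger_force(),r.current_contact_force(),r.current_tool_pos()-p)
r.move_linear(np.array(p)+[-.003,0,.02],vel=.04); print(r.current_contact_force(),r.current_torque())
r.move_linear(np.array(p)+[-.03,0,.18],vel=.1); print(r.current_contact_force(),r.current_torque())
p2,o2=tcp(T+[-.05,0,.2],doorR(0,0),a,1); r.move_linear(p2,o2,vel=.08)
print(r.current_contact_force(),r.current_torque(),r.current_opening(),r.current_t())
r.sleep(.3)
for n in("top","side"):
    d=optics.get_image(n);np.savez(n+"1.npz",**d);
    P=np.array(p2); Rw=R.from_quat(r.current_ee_rot()); 
    Rd=Rw*toolR(R.identity(),a,1).inv(); Td=r.current_tool_pos()+Rw.apply([0,0,.003])-Rd.apply(G)
    u=pix(d,Td+[0,0,.1])[0].astype(int); x0=int(np.clip(u[0]-65,0,510));y0=int(np.clip(u[1]-65,0,350))
    im=draw(d,wire(Td,Rd),x0,x0+130,y0,y0+130,3); cv2.imwrite(f"pics/g{n}.png",im)
cv2.imwrite("pics/g.png",cv2.hconcat([cv2.imread("pics/gtop.png"),cv2.imread("pics/gside.png")]))
E
python3 s1.py
```

```text
F [-0.06904156  0.29471064  0.33922622]
0.17258884881306516 97.42562055587769 [-2.78544039  0.65961185  5.08846237] [ 6.30439721e-06 -6.55161457e-05  3.33646486e-04]
[-0.27781659 -0.37522223 -7.25625513] [-0.25565711  0.68527315 -0.0312435 ]
[ 0.0827242   0.01359942 -6.35058793] [-0.23704015  0.69618414  0.00971406]
[ 0.26457694 -0.3713417  -6.16284197] [-0.26358967  1.78206488  0.02479894] 0.162987645342227 7.3917
```

View pics/g.png

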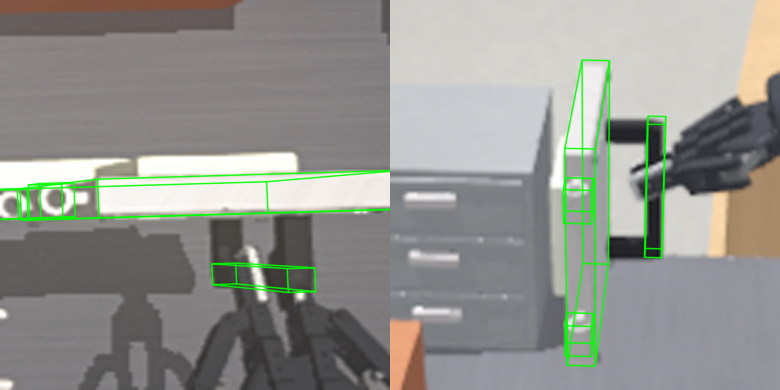

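```bash
cat > s2.py <<'E'
from h import *
from cell import r,optics
a=np.radians(25); th=np.radians(40)
T,Rm=hang(th,.05); 
p,o=tcp(T-.09*FX,Rm,a,1); r.move_linear(p,o,vel=.12)
p,o=tcp(T-.03*FX,Rm,a,1); r.move_linear(p,o,vel=.08)
r.sleep(.3); print(r.current_contact_force(),r.current_torque(),r.current_t())
Rw=R.from_quat(r.current_ee_rot());Rd=Rw*toolR(R.identity(),a,1).inv(); Td=r.current_tool_pos()+Rw.apply([0,0,.003])-Rd.apply(G)
np.savez("pose2.npz",T=Td,q=Rd.as_quat())
pin=[(H0+[0,0,z],H0+[0,0,z+.02]) for z in(0,.11)]
ims=[]
for n in("top","side"):
    d=optics.get_image(n);np.savez(n+"2.npz",**d)
    u=pix(d,H0+[0,0,.13])[0].astype(int); print(n,u)
    x0=int(np.clip(u[0]-(40 if n=="top" else 60),0,510));y0=int(np.clip(u[1]-60,0,380)); print(x0,y0)
    ims.append(draw(d,[],x0,x0+100,y0,y0+100,4))
    print(np.round(pix(d,np.array([Rd.apply(x)+Td for x in np.array([(0,104,161),(0,104,51),(0,104,135)])/1e3]+[H0+[0,0,.13],H0+[0,0,.02]])),1))
cv2.imwrite("pics/s2.png",cv2.hconcat(ims))
E
python3 s2.py
```

```text
[-0.18018704  0.02524318 -7.08648474] [-1.16979699  1.31382378 -0.03126056] 12.475
top [201 218]
161 158
[[208.7 220.3]
 [223.  224. ]
 [212.4 221.3]
 [201.9 218.1]
 [216.2 221.8]]
side [265 293]
205 233
[[271.2 255.6]
 [275.4 305.8]
 [272.3 268.2]
 [265.  293.8]
 [269.7 340.7]]
```

View pics/s2.png

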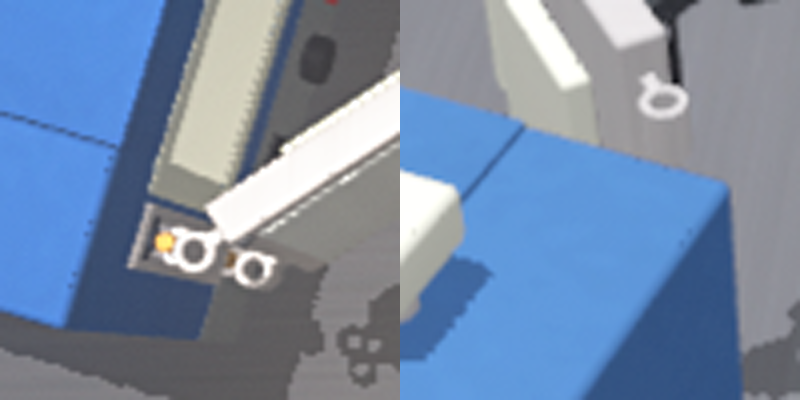

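The top crop shows both knuckle rings, upper at (209.3,219.8) and lower at (223.5,224.8). They sit about 3 cm in front of the orange pins, with a slight lean against prediction. I'll measure the rings more finely.

```bash
cat >> h.py <<'E'
def ring(d,C,zax,rad=5,show=False):
    """subpixel pixel-shift of knuckle end ring (world centre C, axis z) by matching a rendered annulus"""
    k=8; g=cv2.cvtColor(d["pixels"],cv2.COLOR_RGB2GRAY).astype(np.float32)
    u=pix(d,C)[0]; x0,y0=np.round(u).astype(int)-12
    e1=np.cross(zax,[1,0,0]);e1/=np.linalg.norm(e1);e2=np.cross(zax,e1)
    t=np.linspace(0,2*np.pi,60)[:,None]
    def poly(rr): return ((pix(d,C+rr*(np.cos(t)*e1+np.sin(t)*e2))+.5-u)*k)
    A=cv2.resize(g[y0:y0+25,x0:x0+25],None,fx=k,fy=k,interpolation=cv2.INTER_CUBIC)
    n=2*int(.013*d["fx"]/(d["camera_from_world"]@np.r_[C,1])[2]*k)//2+1
    m=np.zeros((2*n+1,2*n+1),np.float32)
    for rr,v in((.0105,1),(.006,-1)): cv2.fillPoly(m,[(poly(rr)-.5*k+n).round().astype(np.int32)],v)
    m=cv2.GaussianBlur(m,(0,0),k*.4); m-=m.mean()
    c=cv2.matchTemplate(A,m,cv2.TM_CCOEFF_NORMED); _,mx,_,l=cv2.minMaxLoc(c)
    return np.array([x0,y0])+(np.array(l)+n+.5)/k-.5-u, mx
E
python3 - <<'E'
from h import *
z=np.load("pose2.npz");T=z["T"];Rd=R.from_quat(z["q"])
for n in("top","side"):
    d=load(n+"2.npz")
    for P in((0,.104,.161),(0,.104,.051)):
        print(n,P,ring(d,Rd.apply(P)+T,Rd.apply([0,0,1])))
# pin tips, from the first picture
d=load("top0.npz");g=d["pixels"].astype(np.float32); 
for z in(.13,.02):
    u=pix(d,H0+[0,0,z])[0]; x,y=u.round().astype(int)
    w=np.clip(g[...,0]-g[...,2]-40,0,None)[y-5:y+6,x-5:x+6]; v,uu=np.mgrid[y-5:y+6,x-5:x+6]
    print("pin",u,(w*uu).sum()/w.sum(),(w*v).sum()/w.sum()); print(w.astype(int))
E
```

```text
top (0, 0.104, 0.161) (array([ 0.24536196, -0.11604158]), 0.6432355642318726)
top (0, 0.104, 0.051) (array([0.9315196 , 0.81697532]), 0.6594981551170349)
side (0, 0.104, 0.161) (array([-0.87963596,  2.17040511]), 0.4949089586734772)
side (0, 0.104, 0.051) (array([-5.12680194,  1.01530861]), 0.09471675008535385)
pin [201.91679479 218.07874607] 201.94343649946637 218.16115261472785
[[  0   0   0   0   0   0   0   0   0   0   0]
 [  0   0   0   0   0   0   0   0   0   0   0]
 [  0   0   0   0   0   0   0   0   0   0   0]
 [  0   0   0   5  45  71  51   0   0   0   0]
 [  0   0   0 109  93  91  92  64   0   0   0]
 [  0   0   0 103  89  85  82  95  17   0   0]
 [  0   0   0 105  95  91 100  64  14   0   0]
 [  0   0   0  30  91  88  70  25   9   0   0]
 [  0   0   0   0   0   0   0   0   0   0   0]
 [  0   0   0   0   0   0   0   0   0   0   0]
 [  0   0   0   0   0   0   0   0   0   0   0]]
pin [216.16165631 221.80607046] 216.32171893147503 222.0452961672474
[[ 0  0  0  0  0  0  0  0  0  0  0]
 [ 0  0  0  0  0  0  0  0  0  0  0]
 [ 0  0  0  0  0  0  0  0  0  0  0]
 [ 0  0  0  0  0 22 11  0  0  0  0]
 [ 0  0  0 15 53 64 69 25  0  0  0]
 [ 0  0  0 26 65 78 85 41 13  0  0]
 [ 0  0  0  5 53 82 73 33 11  0  0]
 [ 0  0  0  0  0 13 16  8  0  0  0]
 [ 0  0  0  0  0  0  0  0  0  0  0]
 [ 0  0  0  0  0  0  0  0  0  0  0]
 [ 0  0  0  0  0  0  0  0  0  0  0]]
```

```bash
cat > s3.py <<'E'
from h import *
from cell import r,optics
a=np.radians(25); th=np.radians(40); LEAN=-.02; C=np.array([.0005,.001,0])
def go(dx,dy,dz,vel=.03,th=th,pull=0):
    Rm=doorR(YS-th,LEAN); T=H0+C+[dx,dy,dz]-doorR(YS-th,0).apply(KL)-pull*FX
    # rotate lean about the grip point
    T=T+doorR(YS-th,0).apply(G)-Rm.apply(G)
    p,o=tcp(T,Rm,a,1); r.move_linear(p,o,vel=vel)
def F(): return r.current_contact_force()
if __name__=="__main__":
    go(0,0,.05,.05,pull=.03); go(0,0,.034,.04,pull=0.0); r.sleep(.2); b=F(); print("base",b,r.current_t())
    np.save("base.npy",b)
    off=[(0,0)]+[(R_*np.cos(t),R_*np.sin(t)) for R_,n in((.0013,6),(.0025,9)) for t in np.linspace(0,2*np.pi,n,endpoint=False)]
    done=False; top=.028
    for dx,dy in off:
        go(dx,dy,top,.02); z=top
        while z>.012:
            z-=.001; go(dx,dy,z,.02); f=F()-b
            if np.linalg.norm(f)>4: break
        print(np.round([dx*1e3,dy*1e3,z*1e3],1),np.round(f,1),round(r.current_t(),1))
        if z<=.0125: done=True;break
        if r.current_t()>38: break
        top=z+.003
    print(done)
E
python3 s3.py
```

```text
base [-0.39753186  0.23168562 -7.48054104] 14.025
[ 0.  0. 12.] [ 0.3 -0.1  1. ] 18.5
True
```

```bash
cat > s4.py <<'E'
from s3 import *
b=np.load("base.npy"); z=.012
while z>-.008:
    z-=.001 if z>.006 else .0005; go(0,0,z,.02); f=F()-b
    if f[2]>4 or np.linalg.norm(f)>12: break
print(z,np.round(f,1),r.current_t()); r.sleep(.3); print(np.round(F()-b,1),np.round(r.current_torque(),2))
ims=[]
for n in("top","side"):
    d=optics.get_image(n);np.savez(n+"3.npz",**d)
    x0,y0=(161,158) if n=="top" else (215,230)
    ims.append(draw(d,[],x0,x0+100,y0,y0+100,4))
cv2.imwrite("pics/s4.png",cv2.hconcat(ims))
E
python3 s4.py
```

```text
-5.204170427930421e-18 [0.1 0.4 4.1] 22.975
[ 0.1 -1.3  3.8] [-0.61  1.11  0.02]
```

View pics/s4.png

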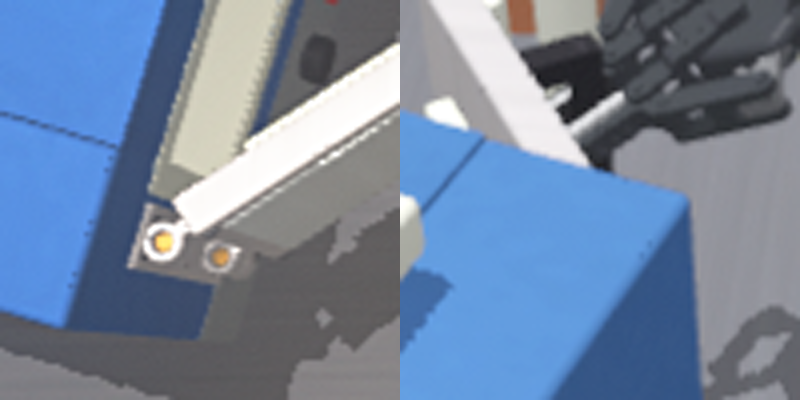

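Both rings now have brass showing inside (upper at crop (163,242), lower at (220,257)), so both knuckles are on their pins. Next I'll seat the door fully and swing it shut while watching forces.

```bash
cat > s5.py <<'E'
from s3 import *
b=np.load("base.npy"); z=0; c=np.zeros(2)
while z>-.003:
    z-=.0005; go(*c,z,.02); f=F()-b
    if f[2]>8: break
print("seat",z,np.round(f,1)); r.sleep(.4); print(np.round(F()-b,1),r.current_t())
for t in np.arange(37,-.1,-3):
    # c: compliance in the plane
    go(*c,z,.05,th=np.radians(t)); f=F()-b; c=np.clip(c+.00015*f[:2],-.004,.004)
    if t<12: r.sleep(.05)
    print(int(t),np.round(f,1),np.round(c*1e3,1))
    if np.linalg.norm(f)>25: print("STOP");break
    tl=t
print(r.current_t(),r.current_torque()); np.save("c.npy",[*c,z,t])
d=optics.get_image("top");np.savez("top4.npz",**d); cv2.imwrite("pics/s5.png",draw(d,[],150,300,90,250,3.7))
E
python3 s5.py
```

```text
seat -0.0015 [ 0.7 -0.7  8.7]
[-0.5 -0.8  9.6] 24.525
37 [ 0.5 -2.7  8.6] [ 0.1 -0.4]
34 [ 0.1 -2.1 10. ] [ 0.1 -0.7]
31 [-0.8  0.5  9.2] [-0.  -0.7]
28 [-0.4  0.   9.1] [-0.1 -0.7]
25 [0.5 0.6 9.6] [-0.  -0.6]
22 [ 0.6 -2.4 10.6] [ 0.1 -0.9]
19 [-0.9  0.1  9.2] [-0.  -0.9]
16 [-0.6 -0.5 10. ] [-0.1 -1. ]
13 [ 1.1 -0.7  9.9] [ 0.  -1.1]
10 [-0.5 -0.5  9.7] [-0.1 -1.2]
7 [ 0.  -1.2 10.5] [-0.  -1.4]
4 [ 0.4  0.5 10.4] [ 0.  -1.3]
1 [ 0.5  0.1 10.5] [ 0.1 -1.3]
28.75 [-0.00199149  0.70804032 -0.06096471]
```

View pics/s5.png

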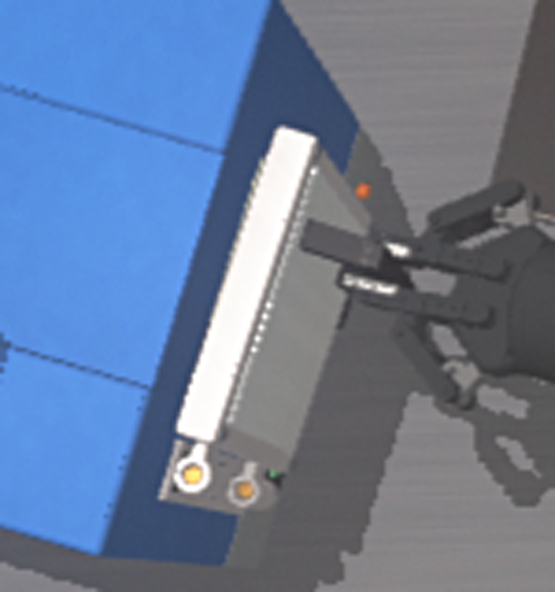

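The door is seated and nearly shut: its top edge at (277,128)-(177,432) runs almost parallel to the furnace front. I'll nudge it a little further, release, back off and check.

```bash
cat > s6.py <<'E'
from s3 import *
b=np.load("base.npy"); cx,cy,z,t=np.load("c.npy"); f0=F()
for t in(.5,0,-.4,-.8):
    go(cx,cy,z,.02,th=np.radians(t)); r.sleep(.1); f=(F()-f0)@FX; print(t,f)
    if f<-3: break
go(cx,cy,z+.001,.02,th=np.radians(t)); r.sleep(.2); print(F())
o=r.current_opening()
for k in np.arange(.04,.45,.08): r.set_gripper(o+k); 
r.set_gripper(.8); r.sleep(.2); print("released",F(),r.current_t())
Rw=R.from_quat(r.current_ee_rot()); p=r.current_tool_pos()
r.move_linear(p-Rw.apply([0,0,.12]),vel=.08); p=r.current_tool_pos()
r.move_linear(p-.08*FX+[0,0,.05],vel=.12); r.sleep(.3); print(F(),r.current_t())
d=optics.get_image("top");np.savez("top5.npz",**d); A=draw(d,[],150,300,90,250,3.5)
s=optics.get_image("side");np.savez("side5.npz",**s)
H=H0+[0,0,0]
for zz in(.161,.051):
    C=H+[0,0,zz-.025]; 
    for dd in(.0,-.004): print("ring",zz,dd,ring(d,C+[0,0,dd],np.array([0,0,1.])))
# door top face rim heading & height from depth
W=cloud(d);m=(abs(W[...,2]-(.14+.155))<.012)&(d["pixels"].min(-1)>170)&(np.linalg.norm(W[...,:2]-(FC-.148*FX)[:2],axis=-1)<.15)
q=cv2.minAreaRect(W[m][:,:2].astype(np.float32));print(q,m.sum(),"z",np.median(W[m][:,2]))
vx=cv2.fitLine(W[m][:,:2].astype(np.float32),cv2.DIST_HUBER,0,.01,.01).ravel();print("angle vs FY deg",np.degrees(np.arctan2(vx[1],vx[0])-np.arctan2(FY[1],FY[0])))
T,Rm=hang(0,0,H); cv2.imwrite("pics/s6.png",cv2.hconcat([A[:,:262],draw(d,wire(T,Rm),150,300,90,250,3.5)]))
E
python3 s6.py
```

```text
0.5 0.35299237464654537
0 -0.26259391703881857
-0.4 -1.1243958222088806
-0.8 -0.7161904867456793
[ 0.97328252 -0.9210523  -2.43995935]
released [ 0.31189898 -0.12517825 -0.23342704] 32.5833
[ 0.33820707  0.11247348 -0.81333033] 35.4667
ring 0.161 0.0 (array([ 0.02406733, -0.78641298]), 0.34957265853881836)
ring 0.161 -0.004 (array([-0.5628187 , -0.93997815]), 0.35473814606666565)
ring 0.051 0.0 (array([-0.2780412,  0.4385757]), 0.3426238000392914)
ring 0.051 -0.004 (array([-0.7430432 ,  0.31690282]), 0.3522484004497528)
((0.6492666006088257, 0.26458999514579773), (0.02348782867193222, 0.17020820081233978), 71.51497650146484) 894 z 0.29270538956572856
angle vs FY deg -180.23000282667255
```

View pics/s6.png

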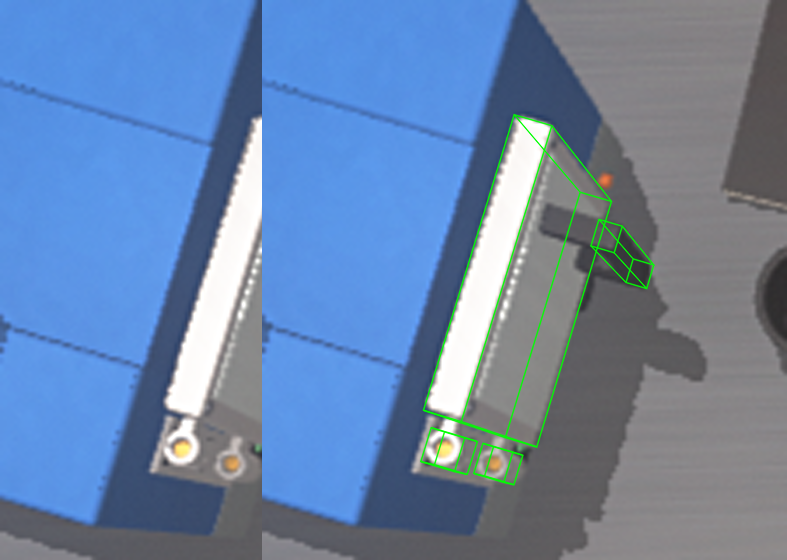

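The overlay matches: the door's top edge is within 0.3° of shut, both rings are on their pins, its height agrees with fully down, and the gripper is clear. Handing in.

```bash
python3 -c "
from cell import r
print(r.hand_in(), r.current_t())"
```

```text
the job is handed in; nothing more can be done
the job is handed in; nothing more can be done
```

The door is hung on both hinge pins, swung shut to within about 0.3° and released with the gripper clear; I handed the job in at about 36 s of the 64 s allowed, and no verdict came back.

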